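Third hand at the bolt-down jig: press a post holder into the spring stop

TASK

Act as the third hand for a colleague who will bolt down the black post holder: stand it upright on the aluminium plate of the jig, in front of the V-shaped spring stop, with its thumbscrew pointing straight away from the stop, and then slide it along the plate into the V until the stop has gone back about half of its travel (a steady push of about 9 newtons). Never drive the stop to the end of its travel, touch the jig only with the post holder, and leave the other things on the table where they are. Finish while still gripping the post holder and holding that push: do not let go.

Things in the scene. Friction and masses are not known exactly. Their poses are not given: they have to be found in the camera images.
- holder_tube (a point): Centre of the post holder's tube, 25.5 mm above its foot, on its axis. The holder is a solid black round metal tube, 25 mm in diameter, 51 mm high, standing at the start on a flat grey bench mat 3 mm thick, 55 to 120 g, with one thumbscrew on its side near the top. Own z axis up along the tube; the thumbscrew points along own -y.
- holder_screw (a point): Centre of the thumbscrew's head on the post holder: 22 mm from the tube's axis along the holder's own -y, 40 mm above its foot. The head is 12 mm in diameter and ends 27 mm from the tube's axis; the stem is 6 mm thick.
- jig: Jig fixed to the worktop: aluminium plate 160 (own x) x 80 (y) mm, top 10 mm above the worktop, with a 7 mm bolt slot along its middle. Origin: centre of its underside. Own +x is the push direction; the V opens to -x. The plate is free from x = -80 to -11 mm but for 3 mm screw heads at y = +-32. Behind the V two rails (to 22 mm above the worktop) and, at x = 70 to 80, a bracket (to 36 mm).
- stop_notch (a point): Apex of the V notch in the sliding steel stop block, 20 mm above the worktop; moves with the stop; at rest at x = +5 mm, y = 0 of the jig, axes as the jig's. The V's two upright faces run 45 degrees to either side, 22 mm long, open to -x. The block's top is 30 mm above the worktop (20 above the plate): keep fingertips higher. A seated 25 mm tube has its axis 17.7 mm before the apex.
- stop (a joint): How far the stop has been pushed back along the jig's +x, in m: 0 at rest, 0.020 at the end of its travel. Spring: about 4 N to start moving it, then 0.5 N more for each mm: 9 N at 0.010, 14 N at 0.020. It springs back to 0 when released.
- feedthrough: Bystander: standing steel feedthrough rod with brass pins, 24 mm diameter, 96 mm high. Origin: centre of its underside.
- kf_ring_a: Bystander: flat metal centring ring with a black O-ring, 41 mm diameter, 14 mm high. Origin: centre of its underside.
- kf_ring_b: Bystander: a second such ring, 41 mm diameter, 14 mm high. Origin: centre of its underside.
- kf_clamp: Bystander: hinged metal ring clamp lying flat, 51 x 73 x 13 mm. Origin: centre of its underside.
- window_cap: Bystander: round black cap with a white insert, 61 mm diameter, 13 mm high. Origin: centre of its underside.
- swab_box: Bystander: low flat box, white with a blue top, 90 x 45 x 22 mm. Origin: centre of its underside.
Mind the look-alikes: they are no part of the job. What is shaped like the part that bears holder_tube but green or orange is not meant.

How it is judged:
By the outcome, as a careful person would: the job done as asked, in the order asked, and still so for the second after the job is handed in, while the arm keeps its last pose, push and grip.
It also fails if it takes over 45 s, if anything falls off the work surface, if the arm or the gripper's body presses on something with over 40 N, if the wrist force passes 120 N, or if a joint passes its speed limit or range.

ROBOT

A 7-joint arm with a two-finger parallel gripper is mounted at the origin on a cart in front of the work surface, level with it; the furniture and walls round the work are solid. World frame = base frame: x ahead of the robot, y to its left, z up, the work surface at z = 0. Lengths are in m, angles in rad, forces in N, time in s.
With the tool pointing down it reaches from about 0.425 to 0.875 m from the base axis. Payload 4.7 kg.
Tool frame: the origin (TCP) lies on the centre line of the jaws, within the pads' length; the fingertips stand ahead of it and the grasp point (between the pads) lies 2 mm behind it (nose_length is the z of the fingertips in the tool frame, in m); z points along the fingers, y is the line along which they close (so a half turn about z gives the same grasp; the last joint's range is limited). The gripper opens to 87 mm and grips with 3 to 60 N. Pads are 19 mm wide; open, the fingers measure 117 mm over their backs; the gripper's body (75 mm by 190 mm) begins 51 mm behind the grasp point.
Start: joints at [1.304, 0.321, -0.07, 1.45, 0.023, 1.371, -0.057], TCP at [0.18, -0.625, 0.209] pointing down, gripper open.
Joint ranges: [-2.86, 2.86], [-0.3, 2.09], [-1.38, 1.24], [0.06, 2.45], [-1.56, 4.7], [0.09, 2.05], [-2.69, 2.69]. Speed limits (rad/s): [2.57, 2.57, 3.14, 3.14, 3.14, 3.14, 3.14].

INTERFACE

Orientations are given as a rotation vector (axis times angle).
In Python, from bench import * gives the robot as it stands.
- The arm moves only by the tool send_rows, never from a script. Its arguments are lists of equal length, an entry for each row: "xyz": the shift along the tool's x, y, z in mm, a list of three; "dr": the turn, a rotation vector about the tool's x, y, z in rad, a list of three. A call has exactly 10 rows; each row is the pose to reach, as a shift and turn from the pose commanded when the call began, along the tool's axes at that moment; what a row does not reach only later rows make up. A row lasts 1/12 s, in which the tool goes at most 41.7 mm and 7.16 degrees, less where a joint would pass 70% of its speed; a pose out of reach is approached as far as the arm can. A call with a gripper value outside its range is refused whole. "jaw" is the finger opening in mm, from 0 to 87, set as the call begins (left out, the last holds). The fingers move at their own pace and stop on an object; "grip_force" is the grip in N (left out, the last holds). Time passes only in rows, so rows that repeat a pose let the fingers close, or fill a call up. It gives the time, the measured TCP pose, the force, the opening and the grip force at its end, in the units of the state.
- get_state(): the state, without advancing time (a new reading comes with each control period).
- get_image(name): name is "scene" or "top" or "wrist"; returns the picture (480x640x3 uint8, red, green, blue); there is no depth.
- calibration(name): a dict with "vfov" (degrees; the focal length in pixels is half the picture's height over the tangent of half this angle, whatever the lens; pixels are square), "cx", "cy" (the principal point, pixels), "rvec" (rotation vector, rad) and "tvec" (3), from world to camera coordinates, as OpenCV has them; the wrist camera has in their place "hand_eye" (4x4, takes a point from camera to tool coordinates, whose origin is the TCP and whose axes are the flange's). Camera axes: x right, y down, z forward; pixel columns grow to the right and rows downward; lengths in m; the calibration is good to about 2 mm. A picture is of the moment at which its call begins: read the wrist's pose just before it. calibration takes no time and is no camera call.
- close_job(): hands the job in; it is judged then, once.
The state is a dict: "time": time; "joint_positions": joint angles; "qd": joint speeds; "joint_torque": joint torques, N m; "position": TCP position; "tool_rot": TCP orientation; "ft_force": force on the tool from outside, world axes, zero at the start; "torque": the same for the moment, N m; "grip_width": opening from 0.0 (shut) to 1.0 (fully open); "grip_force": force on a finger pad.
Only numpy, scipy, OpenCV 4.12 (cv2) and the standard library are available. Lean on these libraries where they do the work, as an engineer would, in place of code of your own. Each camera call takes 0.05 s, during which the arm holds its last target. There are 200 camera calls.

## Working session

There is one attempt and no reset: what is moved stays moved. The work goes in short steps, Python scripts to look and compute and a tool call to move; the robot and the scene stay as the last step left them, time stands still between calls to the robot, and variables do not carry over. Pictures are saved under pics/ and viewed, at most 10 in all, crops included, and the job is handed in when it is done.

Besides the shell and the picture viewer there is one more tool, called as a command line: name --argument value ..., lists and objects as JSON in quotes. send_rows: Moves the arm, as the interface text tells. Its arguments: {"type":"object","properties":{"xyz":{"type":"array"},"dr":{"type":"array"},"jaw":{"type":"number"},"grip_force":{"type":"number"}},"required":["xyz","dr"]}

```bash
mkdir -p pics; ls
python3 - <<'E'
from bench import *
import cv2
print({k:v for k,v in get_state().items() if k in('time','position','tool_rot','ft_force','grip_width')})
for n in('scene','top','wrist'):
    print(n,calibration(n))
    cv2.imwrite(f'pics/{n}0.png',get_image(n)[:,:,::-1])
E
```

```text
pics
{'time': 0.0, 'position': array([ 0.17998473, -0.62398815,  0.20758261]), 'tool_rot': array([-3.10885735e+00, -4.39475612e-01,  4.97142170e-04]), 'ft_force': array([-0.45034598, -0.86318135,  0.79877192]), 'grip_width': 1.003034661960578}
scene {'vfov': 54.4309695210379, 'cx': 315.5768264725062, 'cy': 232.82893247932884, 'rvec': array([ 0.99211116, -2.0399715 ,  1.36187152]), 'tvec': array([0.27491431, 0.22489192, 0.84446372])}
top {'vfov': 48.91413197636598, 'cx': 320.4962028005538, 'cy': 243.43850819031704, 'rvec': array([ 2.04020372, -2.15878894,  0.24390696]), 'tvec': array([-0.00672158,  0.52874253,  1.28258971])}
wrist {'vfov': 69.70135391033287, 'cx': 317.26209035907937, 'cy': 239.6307632284016, 'hand_eye': array([[-2.23492812e-04, -9.63166727e-01, -2.68904826e-01,
         7.42185804e-02],
       [ 9.99999647e-01,  2.53400946e-06, -8.40198406e-04,
         1.11044480e-03],
       [ 8.09932556e-04, -2.68904919e-01,  9.63166387e-01,
        -1.76701149e-01],
       [ 0.00000000e+00,  0.00000000e+00,  0.00000000e+00,
         1.00000000e+00]])}
```

View pics/top0.png

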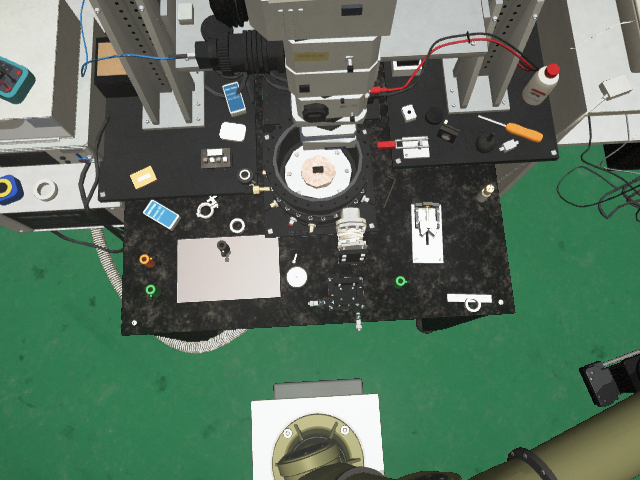

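View pics/scene0.png

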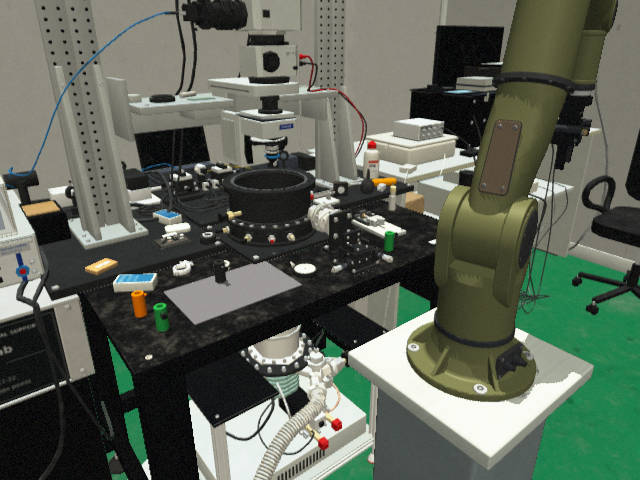

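The top view shows the black holder on the grey mat at about (223,248) and the jig at about (427,233). The scene view confirms the holder is standing, at about (220,272). I'll enlarge both areas.

```bash
cat > h.py <<'E'
import numpy as np,cv2
from scipy.spatial.transform import Rotation as R
from bench import *
def cam(n,st=None):
    c=calibration(n);f=240/np.tan(np.radians(c['vfov']/2));K=np.array([[f,0,c['cx']],[0,f,c['cy']],[0,0,1]])
    if n=='wrist':
        T=np.eye(4);T[:3,:3]=R.from_rotvec(st['tool_rot']).as_matrix();T[:3,3]=st['position']
        M=np.linalg.inv(T@c['hand_eye'])
    else:
        M=np.eye(4);M[:3,:3]=R.from_rotvec(c['rvec']).as_matrix();M[:3,3]=c['tvec']
    return K,M
def ray(n,px,z,st=None):
    K,M=cam(n,st);Mi=np.linalg.inv(M)
    d=Mi[:3,:3]@np.linalg.solve(K,[px[0],px[1],1]);o=Mi[:3,3]
    return o+d*(z-o[2])/d[2]
def proj(n,p,st=None):
    K,M=cam(n,st);q=K@(M[:3,:3]@np.asarray(p)+M[:3,3]);return q[:2]/q[2]
E
python3 - <<'E'
from h import *
im=cv2.imread('pics/top0.png')
a=cv2.resize(im[225:275,195:255],(480,400),interpolation=cv2.INTER_CUBIC)   # x8
b=cv2.resize(im[195:270,400:455],(320,436),interpolation=cv2.INTER_CUBIC)
c=np.zeros((436,800,3),np.uint8);c[:400,:480]=a;c[:,480:]=b
cv2.imwrite('pics/crop1.png',c)
print(ray('top',(223,247),.03),ray('top',(427,233),.01),[ray('top',p,.01) for p in((413,263),(443,263),(411,204),(439,204))])
print(np.linalg.inv(cam('top')[1])[:3,3])
E
```

```text
[0.53973507 0.21728405 0.03      ] [ 0.55173137 -0.32086096  0.01      ] [array([ 0.47305758, -0.27602473,  0.01      ]), array([ 0.46859494, -0.35441685,  0.01      ]), array([ 0.63434077, -0.28611996,  0.01      ]), array([ 0.63002014, -0.36123095,  0.01      ])]
[ 0.22167628 -0.0259826   1.36924605]
```

View pics/crop1.png

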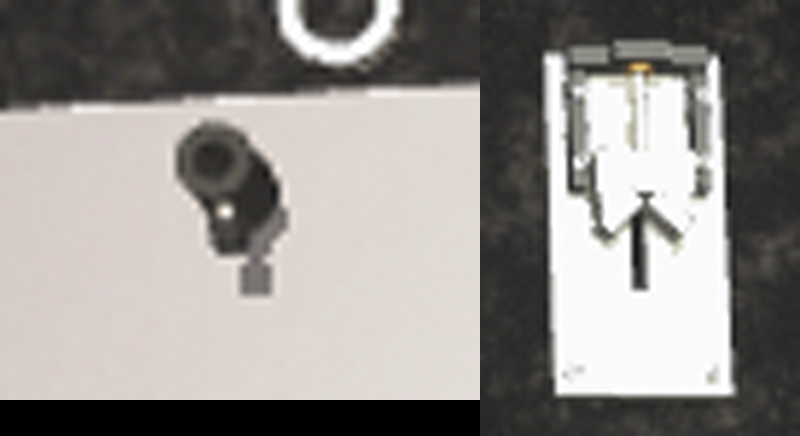

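The holder's top rim is centred at about (221.5,244.6) and its screw at about (223.5,255), so the screw points roughly toward the robot. On the jig, the V apex is near (428,230) and opens toward the robot. First I'll move over the jig and look with the wrist camera.

Run:
```python
from h import *
import bench
print([x for x in dir(bench) if x[0]!='_'], getattr(bench,'nose_length',None), calibration('wrist').keys(), get_state().keys(), get_state().get('nose_length'))
a=ray('top',(221.5,244.6),.054);b=ray('top',(223.6,254.5),.043);print(a,b,np.degrees(np.arctan2(*(b-a)[1::-1])))
st=get_state();T=R.from_rotvec(st['tool_rot']);print(T.as_matrix().round(3))
print(T.inv().apply(np.array([.48,-.32,.28])-st['position'])*1000)
print(ray('scene',(220,262),.054))
# jig heading from plate edges
for p in((555,397),(735,397),(545,52),(715,52)):
    print(ray('top',(400+(p[0]-480)*55/320-.5*0,195+p[1]*75/436),.01))
print(ray('top',(400+165*55/320,195+200*75/436),.03))
```

```text
['MotionError', 'calibration', 'close_job', 'get_image', 'get_state', 'nose_length'] 0.017 dict_keys(['vfov', 'cx', 'cy', 'hand_eye']) dict_keys(['time', 'joint_positions', 'qd', 'joint_torque', 'position', 'tool_rot', 'ft_force', 'torque', 'grip_force', 'grip_width']) None
[0.54056187 0.21667636 0.054     ] [0.51677139 0.21365426 0.043     ] -172.7605161765293
[[ 0.961  0.277 -0.   ]
 [ 0.277 -0.961  0.001]
 [-0.    -0.001 -1.   ]]
[ 372.56125837 -209.17317769  -71.90671129]
[0.53088717 0.21677807 0.054     ]
[ 0.4722998  -0.27566453  0.01      ]
[ 0.46769855 -0.35649553  0.01      ]
[ 0.63446844 -0.28659583  0.01      ]
[ 0.62995966 -0.36497689  0.01      ]
[ 0.55635277 -0.32106301  0.03      ]
```

send_rows --xyz '[[20,-8,0],[50,-20,0],[87,-35,0],[124,-50,0],[161,-65,0],[198,-80,0],[235,-95,0],[272,-110,0],[309,-124,0],[346,-139,0]]' --dr '[[0,0,0.03],[0,0,0.06],[0,0,0.1],[0,0,0.14],[0,0,0.18],[0,0,0.22],[0,0,0.26],[0,0,0.3],[0,0,0.34],[0,0,0.34]]' --jaw 55

```text
time: 0.98
position: [0.4751, -0.3938, 0.2085]
tool_rot: [3.14, -0.096, -0.0]
ft_force: [0.5, -0.9, -0.1]
grip_width: 0.635
grip_force: 0.0
```

send_rows --xyz '[[20,-18,2],[45,-40,4],[70,-62,8],[85,-75,8],[90,-80,8],[90,-80,8],[90,-80,8],[90,-80,8],[90,-80,8],[90,-80,8]]' --dr '[[0,0,0],[0,0,0],[0,0,0],[0,0,0],[0,0,0],[0,0,0],[0,0,0],[0,0,0],[0,0,0],[0,0,0]]'

```text
time: 1.82
position: [0.5674, -0.3224, 0.2009]
tool_rot: [3.139, -0.097, -0.0]
ft_force: [-0.0, 0.1, 0.4]
grip_width: 0.632
grip_force: 0.0
```

Run:
```python
from h import *
st=get_state();im=get_image('wrist')[:,:,::-1]
np.savez('jig.npz',p=st['position'],r=st['tool_rot'])
cv2.imwrite('pics/w1.png',im);print(st['position'],st['tool_rot'],st['time'])
j=np.array([.551,-.32,.01]);print(proj('wrist',j,st))
```

```text
[ 0.56738127 -0.32239383  0.20088725] [ 3.13913857e+00 -9.73428115e-02 -3.27132634e-04] 1.8167
[315.38518894 229.35151501]
```

View pics/w1.png

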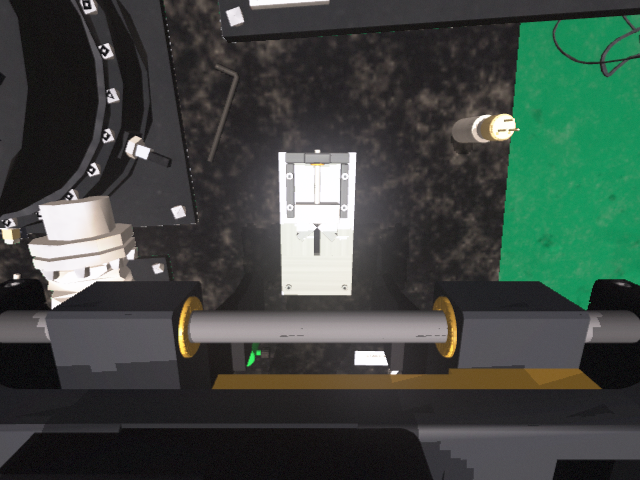

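The wrist view shows the whole jig, with the plate spanning about (280,153) to (353,295) and the V apex near (317,228). I'll enlarge it for exact corners.

Run:
```python
import cv2
im=cv2.imread('pics/w1.png')
im=cv2.convertScaleAbs(im,alpha=.85)
cv2.imwrite('pics/c2.png',cv2.resize(im[200:300,265:370],(630,600),interpolation=cv2.INTER_CUBIC))
```

```text
(no output)
```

View pics/c2.png

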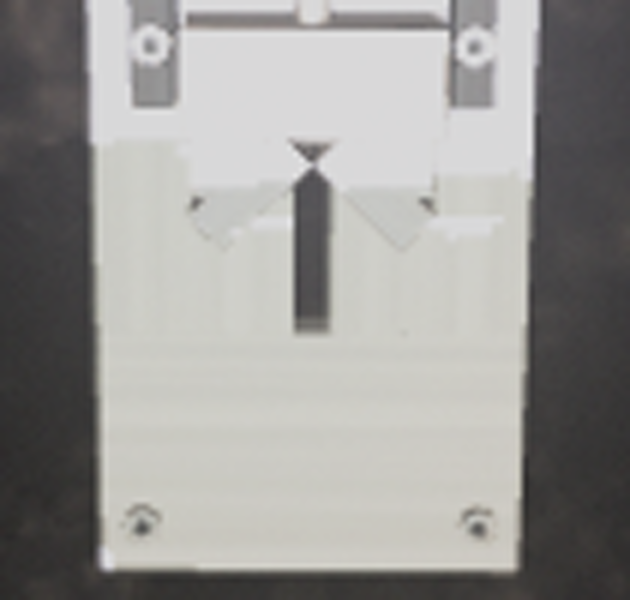

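Run:
```python
from h import *
d=np.load('jig.npz');st=dict(position=d['p'],tool_rot=d['r'])
P=lambda x,y,z:ray('wrist',(264.9+x/6,199.9+y/6),z,st)
for n,a,b,z in(('corner',(102,570),(520,570),.01),('screw',(142,522),(478,522),.013),('rail',(150,47),(473,47),.022),('edge',(90,60),(540,60),.01)):
    A,B=P(*a,z),P(*b,z);m=(A+B)/2;v=A-B
    print(n,m.round(4),np.linalg.norm(v).round(4),np.degrees(np.arctan2(-v[0],v[1])).round(2))
print(P(312,163,.03),P(312,327,.01))
st=get_state()
yaw=-np.radians(3.6)
```

```text
corner [ 0.4728 -0.3166  0.01  ] 0.0808 -3.56
screw [ 0.4841 -0.3171  0.013 ] 0.064 -3.56
rail [ 0.5771 -0.3232  0.022 ] 0.0562 -3.56
edge [ 0.5725 -0.3236  0.01  ] 0.0811 -3.56
[ 0.55827632 -0.32214338  0.03      ] [ 0.52204125 -0.3198544   0.01      ]
```

send_rows --xyz '[[-15,0,-15],[-40,-10,-40],[-63,-26,-65],[-83,-52,-85],[-93,-88,-98],[-98,-127,-100],[-102,-167,-100],[-104,-207,-100],[-106,-247,-100],[-108,-287,-100]]' --dr '[[0,0,0],[0,0,0],[0,0,0],[0,0,-0.03],[0,0,-0.06],[0,0,-0.09],[0,0,-0.12],[0,0,-0.15],[0,0,-0.18],[0,0,-0.188]]'

```text
time: 2.7
position: [0.4772, -0.0264, 0.3011]
tool_rot: [3.134, 0.202, 0.002]
ft_force: [1.3, 0.6, -0.5]
grip_width: 0.633
grip_force: 0.0
```

send_rows --xyz '[[5,-35,0],[15,-73,0],[30,-110,0],[47,-145,8],[65,-175,25],[82,-200,45],[98,-218,70],[108,-228,92],[113,-231,101],[113,-231,101]]' --dr '[[0,0,0],[0,0,0],[0,0,0],[0,0,0],[0,0,0],[0,0,0],[0,0,0],[0,0,0],[0,0,0],[0,0,0]]'

```text
time: 3.53
position: [0.5592, 0.2154, 0.1969]
tool_rot: [3.134, 0.203, -0.008]
ft_force: [-0.4, 0.0, 0.3]
grip_width: 0.635
grip_force: 0.0
```

Run:
```python
from h import *
st=get_state();im=get_image('wrist')[:,:,::-1]
np.savez('hold.npz',p=st['position'],r=st['tool_rot'])
cv2.imwrite('pics/w2.png',im);print(st['position'],st['tool_rot'],st['time'],st['qd'].round(3))
p=proj('wrist',[.535,.217,.05],st);print(p)
x,y=int(p[0])-60,int(p[1])-45
print(x,y);cv2.imwrite('pics/c3.png',cv2.resize(im[y:y+90,x:x+120],(800,600),interpolation=cv2.INTER_CUBIC))
```

```text
[0.55919725 0.2154396  0.19691171] [ 3.1344374   0.20327932 -0.00766113] 3.5333 [ 0.03  -0.058  0.005 -0.029 -0.017  0.039  0.018]
[311.73246243 246.53067331]
251 201
```

View pics/c3.png

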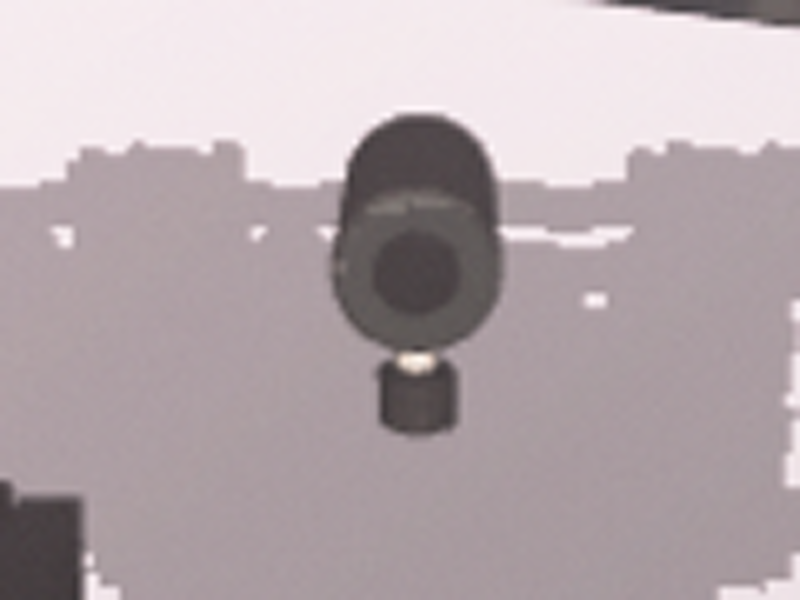

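The holder's top rim is centred at crop (416,270), the screw head at about (418,395), and the far foot edge at about (418,115). The heading looks almost the same as the tool's.

Run:
```python
from h import *
d=np.load('hold.npz');st=dict(position=d['p'],tool_rot=d['r'])
P=lambda x,y,z:ray('wrist',(250.9+x*.15,200.9+y*.15),z,st)
t=P(416,270,.054);s=P(418,392,.046);print(t,s,np.linalg.norm((s-t)[:2]),np.degrees(np.arctan2(*(t-s)[1::-1])))
print(P(417,115,.003)) # far edge of foot
st=get_state();T=R.from_rotvec(st['tool_rot']);X=T.as_matrix();print(X.round(3),np.degrees(np.arctan2(X[1,0],X[0,0])))
print('shift to grasp',T.inv().apply(np.array([t[0],t[1],.045])-st['position'])*1000,st['position'])
```

```text
[0.54155363 0.21623432 0.054     ] [0.52030194 0.21332998 0.046     ] 0.021449236862905695 7.782053022670914
[0.55317241 0.21814422 0.003     ]
[[ 0.992  0.128 -0.002]
 [ 0.128 -0.992 -0.001]
 [-0.002  0.001 -1.   ]] 7.352691821260488
shift to grasp [-17.60269623  -3.77741936 153.9407592 ] [0.55984325 0.21487574 0.19890102]
```

send_rows --xyz '[[-9,-2,20],[-18,-4,50],[-18,-4,85],[-18,-4,115],[-18,-4,138],[-18,-4,150],[-18,-4,154],[-18,-4,154],[-18,-4,154],[-18,-4,154]]' --dr '[[0,0,-0.006],[0,0,-0.006],[0,0,-0.006],[0,0,-0.006],[0,0,-0.006],[0,0,-0.006],[0,0,-0.006],[0,0,-0.006],[0,0,-0.006],[0,0,-0.006]]'

```text
time: 4.42
position: [0.5434, 0.218, 0.0478]
tool_rot: [-3.134, -0.211, -0.005]
ft_force: [0.2, -0.1, 0.2]
grip_width: 0.632
grip_force: 0.0
```

Run:
```python
from h import *
st=get_state();im=get_image('wrist')[:,:,::-1]
print(st['position'],st['tool_rot'],st['ft_force'])
cv2.imwrite('pics/w3.png',im)
```

```text
[0.5433598  0.21795752 0.04778977] [-3.13397539 -0.21087641 -0.00542438] [ 0.19203132 -0.09373543  0.16767781]
```

View pics/w3.png

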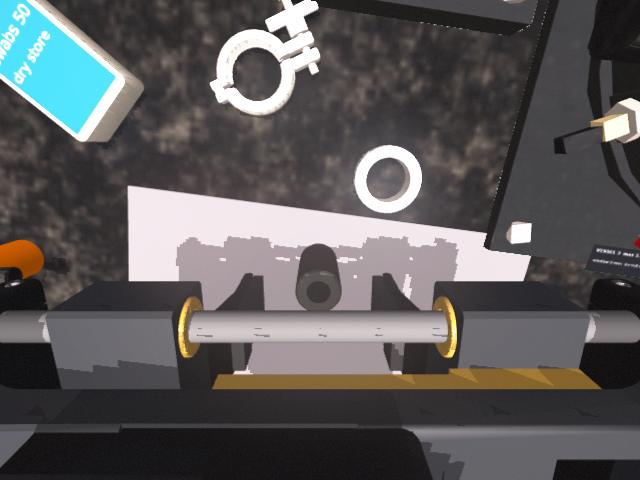

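The tube top at (318,291) sits midway between the fingers. I'll check its offset along tool x.

Run:
```python
from h import *
s=get_state();t=ray('wrist',(318.5,291),.054,s);print(t,s['position'],R.from_rotvec(s['tool_rot']).inv().apply(t-s['position'])*1e3)
```

```text
[0.54164436 0.21624156 0.054     ] [0.54316417 0.21798708 0.04755818] [-1.71989633  1.52420766 -6.44766905]
```

send_rows --xyz '[[-1,0.7,1],[-2,1.5,2],[-2,1.5,2],[-2,1.5,2],[-2,1.5,2],[-2,1.5,2],[-2,1.5,2],[-2,1.5,2],[-2,1.5,2],[-2,1.5,2]]' --dr '[[0,0,0],[0,0,0],[0,0,0],[0,0,0],[0,0,0],[0,0,0],[0,0,0],[0,0,0],[0,0,0],[0,0,0]]'

```text
time: 5.3
position: [0.54, 0.2158, 0.0436]
tool_rot: [3.134, 0.212, -0.0]
ft_force: [0.3, 0.2, 0.5]
grip_width: 0.635
grip_force: 0.0
```

send_rows --xyz '[[0,0,0],[0,0,0],[0,0,0],[0,0,0],[0,0,0],[0,0,0],[0,0,0],[0,0,0],[0,0,0],[0,0,0]]' --dr '[[0,0,0],[0,0,0],[0,0,0],[0,0,0],[0,0,0],[0,0,0],[0,0,0],[0,0,0],[0,0,0],[0,0,0]]' --jaw 5 --grip_force 40

```text
time: 6.13
position: [0.54, 0.2158, 0.0436]
tool_rot: [3.134, 0.212, -0.0]
ft_force: [0.5, 0.4, 0.4]
grip_width: 0.072
grip_force: 0.0
```

Run:
```python
from h import *
st=get_state();print(st['grip_width'],st['grip_force'],st['position'])
a=get_image('wrist')[200:440,160:480,::-1];b=get_image('scene')[220:340,120:280,::-1]
cv2.imwrite('pics/w4.png',np.vstack([cv2.resize(a,(400,300)),cv2.resize(b,(400,300),interpolation=cv2.INTER_CUBIC)]))
```

```text
0.0718684845217615 0.0 [0.54000738 0.2157898  0.04360843]
```

View pics/w4.png

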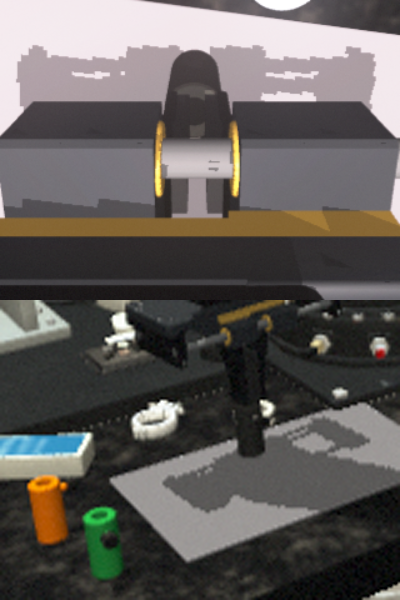

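Run:
```python
from h import *
st=get_state();print(st['grip_width'],st['grip_force'],st['position'],st['joint_torque'].round(1))
print('tube top',proj('wrist',[.5416,.2162,.054],st),'far foot',proj('wrist',[.5536,.2178,.003],st))
T=R.from_rotvec(st['tool_rot'])
for p in([9.5,3,17],[9.5,-3,17],[9.5,12.5,17],[9.5,-12.5,17],[-9.5,12.5,17],[9.5,12.5,-30]):print(p,proj('wrist',st['position']+T.apply(np.array(p)/1e3),st))
print('scene tube top',proj('scene',[.5416,.2162,.054]),proj('scene',[.5416,.2162,.003]),'tip',proj('scene',st['position']+T.apply([0,0,.017])))
a=get_image('wrist')[220:385,260:370,::-1];b=get_image('scene')[235:295,180:260,::-1]
cv2.imwrite('pics/a.png',a);cv2.imwrite('pics/w5.png',np.hstack([cv2.resize(a,(400,600),interpolation=cv2.INTER_CUBIC),cv2.resize(cv2.convertScaleAbs(b,alpha=2),(400,600),interpolation=cv2.INTER_CUBIC)]))
```

```text
0.06358981655592544 0.0 [0.54000922 0.21578604 0.04359708] [  0.  -41.8  -7.9 -26.7   0.   -0.1  -0. ]
tube top [315.22573629 288.19101523] far foot [315.74087814 239.54175548]
[9.5, 3, 17] [320.90514281 257.15555041]
[9.5, -3, 17] [310.76861693 257.15481191]
[9.5, 12.5, 17] [336.95577322 257.15671979]
[9.5, -12.5, 17] [294.72024858 257.1536427 ]
[-9.5, 12.5, 17] [336.48142476 286.89007222]
[9.5, 12.5, -30] [342.48010138 289.6096044 ]
scene tube top [218.09778287 260.36325315] [219.8833649  279.60014584] tip [219.53572482 270.97409833]
```

View pics/w5.png

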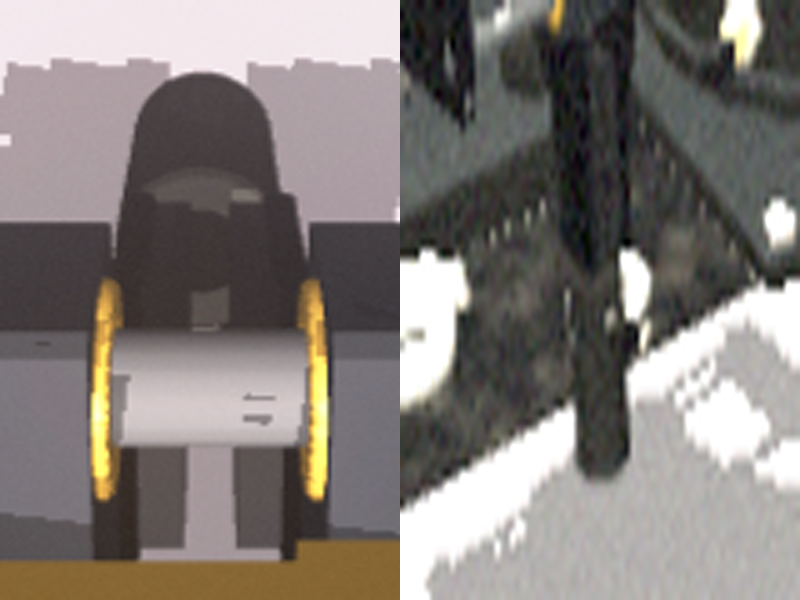

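The fingers have closed to about 6 mm just above the tube's top face. The tube still stands where it was, so the real fingertips are about 25 mm higher than I assumed. I'll open and go down 20 mm, which is safe under either tip geometry, then close again.

send_rows --xyz '[[0,0,0],[0,0,0],[0,0,0],[0,0,0],[0,0,0],[0,0,4],[0,0,9],[0,0,15],[0,0,20],[0,0,20]]' --dr '[[0,0,0],[0,0,0],[0,0,0],[0,0,0],[0,0,0],[0,0,0],[0,0,0],[0,0,0],[0,0,0],[0,0,0]]' --jaw 55

```text
time: 7.17
position: [0.5389, 0.2153, 0.0219]
tool_rot: [3.134, 0.212, -0.004]
ft_force: [-0.5, 0.1, 1.0]
grip_width: 0.618
grip_force: 0.0
```

Run:
```python
from h import *
st=get_state();print(st['grip_width'],st['position'],st['tool_rot'],st['ft_force'])
print('tube top',proj('wrist',[.5416,.2162,.054],st),'far foot',proj('wrist',[.5536,.2178,.003],st))
a=get_image('wrist');g=cv2.cvtColor(a,cv2.COLOR_RGB2GRAY)
# far foot edge and column profile of the tube
print(g[225:310:3,316],g[245,290:345:2],g[285,240:400:4])
cv2.imwrite('pics/w6.png',a[:,:,::-1])
```

```text
0.6180921948415704 [0.53888567 0.21527008 0.02191339] [ 3.13378169  0.21169249 -0.00417928] [-0.47760577  0.052231    1.00938682]
tube top [314.15888862 305.06515092] far foot [314.93335564 247.38433837]
[237 237 237 238 238 237 236 237  77  75  75  72  73  72  72  69  68  67
  66  98 118  89  90  66  63  63  63  62  60] [236 237 237 237 236 237 237 237 237 237 237 237 237 237 237 237 237 237
 237 237 237 238 237 237 237 237 237 238] [ 63  63  60  61  64  60 108 162 163 162 162 163 162  65  65  79  88  96
  94 118 120 109  80  63  67 164 163 164 164 164 164 164 164  66  70  69
  66  64  65 129]
```

The tube is unmoved and upright: its far foot edge is at row 248 (predicted 247), and it is centred between the fingers. Closing now.

send_rows --xyz '[[0,0,0],[0,0,0],[0,0,0],[0,0,0],[0,0,0],[0,0,0],[0,0,0],[0,0,0],[0,0,0],[0,0,0]]' --dr '[[0,0,0],[0,0,0],[0,0,0],[0,0,0],[0,0,0],[0,0,0],[0,0,0],[0,0,0],[0,0,0],[0,0,0]]' --jaw 5 --grip_force 40

```text
time: 8.05
position: [0.5401, 0.2159, 0.0237]
tool_rot: [3.134, 0.212, 0.0]
ft_force: [-0.1, -0.8, 0.9]
grip_width: 0.275
grip_force: 39.9
```

The tube is held at 24 mm opening, but high up. I'll regrip 7 mm lower and firmer so the push can't tip it. The tips then stay at least 24 mm above the foot.

send_rows --xyz '[[0,0,0],[0,0,0],[0,0,0],[0,0,2],[0,0,4],[0,0,6],[0,0,7],[0,0,7],[0,0,7],[0,0,7]]' --dr '[[0,0,0],[0,0,0],[0,0,0],[0,0,0],[0,0,0],[0,0,0],[0,0,0],[0,0,0],[0,0,0],[0,0,0]]' --jaw 45

```text
time: 8.88
position: [0.5401, 0.2158, 0.0166]
tool_rot: [3.134, 0.212, 0.0]
ft_force: [-0.4, -0.6, -0.3]
grip_width: 0.516
grip_force: 0.0
```

send_rows --xyz '[[0,0,0],[0,0,0],[0,0,0],[0,0,0],[0,0,0],[0,0,0],[0,0,0],[0,0,0],[0,0,0],[0,0,0]]' --dr '[[0,0,0],[0,0,0],[0,0,0],[0,0,0],[0,0,0],[0,0,0],[0,0,0],[0,0,0],[0,0,0],[0,0,0]]' --jaw 5 --grip_force 58

```text
time: 9.72
position: [0.5401, 0.2158, 0.0166]
tool_rot: [3.134, 0.212, 0.0]
ft_force: [1.0, -0.0, -0.1]
grip_width: 0.275
grip_force: 57.8
```

send_rows --xyz '[[0,0,-10],[0,0,-35],[0,0,-72],[0,0,-110],[0,0,-150],[-3,3,-190],[-12,12,-228],[-28,28,-258],[-45,55,-280],[-58,90,-285]]' --dr '[[0,0,0],[0,0,0],[0,0,0],[0,0,0],[0,0,0],[0,0,0],[0,0,0],[0,0,0],[0,0,0.0],[0,0,0.03]]'

```text
time: 10.55
position: [0.4945, 0.1221, 0.3069]
tool_rot: [-3.135, -0.175, -0.012]
ft_force: [1.3, 0.0, -1.1]
grip_width: 0.27
grip_force: 57.8
```

Run:
```python
from h import *
st=get_state();print(st['grip_width'],st['grip_force'],st['position'],st['tool_rot'],st['ft_force'])
a=get_image('wrist');cv2.imwrite('pics/w7.png',a[:,:,::-1])
g=cv2.cvtColor(a,cv2.COLOR_RGB2GRAY);print(g[225:310:3,316])
T=R.from_rotvec(st['tool_rot'])
p=st['position']+T.apply([.0013,0,.0136]);print('axis foot',p)
print('pred far foot px',proj('wrist',st['position']+T.apply([.0138,0,.0136]),st),np.degrees(np.arctan2(*T.as_matrix()[1::-1,0])))
jy=np.radians(-3.6);o=np.array([.5528,-.3216]);u=np.array([np.cos(jy),np.sin(jy)])
print('shift to TCP at jig -45 above, tool axes',T.inv().apply(np.r_[o+u*-.0463,.30]-st['position'])*1e3, 'turn',jy)
```

```text
0.2695390885487395 57.83429968636483 [0.49454731 0.12210684 0.30693198] [-3.13541085 -0.17489295 -0.01168919] [ 1.28041789  0.03822951 -1.05530392]
[204 132 133 133 132 130 131 130 129  79  51  45  45  44  42  40  40  37
  38  38  37  63  59  57  55  54  37  37  36]
axis foot [0.49593933 0.12227451 0.29334212]
pred far foot px [315.84182724 252.03420901] 6.385103386267129
shift to TCP at jig -45 above, tool axes [-37.10321038 439.41034163   6.27166081] turn -0.06283185307179587
```

send_rows --xyz '[[-12,28,3],[-24,64,5],[-34,102,5],[-42,141,5],[-48,181,5],[-52,221,5],[-53,261,5],[-52,301,5],[-49,341,5],[-45,380,5]]' --dr '[[0,0,0.02],[0,0,0.04],[0,0,0.06],[0,0,0.08],[0,0,0.1],[0,0,0.12],[0,0,0.14],[0,0,0.16],[0,0,0.168],[0,0,0.168]]'

```text
time: 11.43
position: [0.4892, -0.2658, 0.2971]
tool_rot: [3.139, -0.101, -0.0]
ft_force: [1.3, -0.6, -0.6]
grip_width: 0.275
grip_force: 57.8
```

```bash
cat > g.py <<'E'
from h import *
st=get_state();T=R.from_rotvec(st['tool_rot']);X=T.as_matrix()
jy=np.radians(-3.6);o=np.array([.5528,-.3216]);u=np.array([np.cos(jy),np.sin(jy)]);v=np.array([-u[1],u[0]])
print(st['time'],st['grip_width'],st['position'],st['ft_force'].round(1),'tilt',X[:2,2].round(4),'yaw',np.degrees(np.arctan2(X[1,0],X[0,0])))
p=(st['position']+T.apply([.0013,0,.0136]));d=p[:2]-o
print('axis in jig',d@u*1e3,d@v*1e3,'foot z',p[2]*1e3,'force jig x',st['ft_force'][:2]@u)
print('tool shift to jig -45, foot z .03:',T.inv().apply(np.r_[o-u*.045,.03]-p)*1e3)
E
python3 g.py
```

```text
11.4333 0.2753095771878639 [ 0.48916558 -0.26582198  0.29710202] [ 1.3 -0.6 -0.6] tilt [-0.0001 -0.0008] yaw -3.6749249910760136
axis in jig -65.71205261906844 51.659188662292 foot z 283.50194362043413 force jig x 1.341823984666468
tool shift to jig -45, foot z .03: [ 20.79555769  51.41900483 253.54393513]
```

send_rows --xyz '[[8,20,12],[15,40,40],[20,50,78],[20,51,116],[20,51,154],[20,51,190],[20,51,220],[20,51,240],[20,51,250],[20,51,252]]' --dr '[[0,0,0],[0,0,0],[0,0,0],[0,0,0],[0,0,0],[0,0,0],[0,0,0],[0,0,0],[0,0,0],[0,0,0]]'

```text
time: 12.27
position: [0.505, -0.315, 0.0426]
tool_rot: [-3.138, 0.099, 0.005]
ft_force: [-0.7, -0.1, 0.1]
grip_width: 0.271
grip_force: 57.8
```

```bash
python3 g.py
python3 - <<'E'
from h import *
st=get_state();a=get_image('wrist')[170:350,200:440,::-1];cv2.imwrite('pics/w8.png',cv2.resize(a,(800,600),interpolation=cv2.INTER_CUBIC))
np.savez('pl.npz',p=st['position'],r=st['tool_rot'])
cv2.imwrite('pics/s8.png',get_image('scene')[:,:,::-1])
E
```

```text
12.2667 0.27104727592395916 [ 0.50498851 -0.31498583  0.0425688 ] [-0.7 -0.1  0.1] tilt [-0.0034  0.0024] yaw -3.6089076152125994
axis in jig -46.880999483388145 3.627908098917304 foot z 28.96427664947203 force jig x -0.6892395929582235
tool shift to jig -45, foot z .03: [ 1.87785463  3.6253775  -1.05019001]
```

View pics/w8.png

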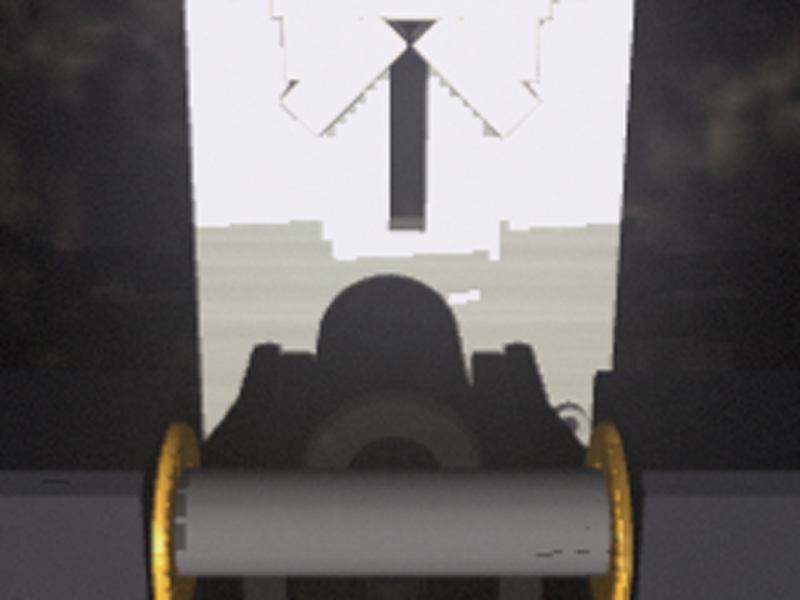

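The picture shows the tube upright in the jaws with its foot's far edge at about (389,275). The slot centre is at about (408,225) and the apex at (409,45). The tube is therefore a few mm to the left (+y), and I'll work out the amount.

```bash
python3 - <<'E'
from h import *
d=np.load('pl.npz');st=dict(position=d['p'],tool_rot=d['r']);T=R.from_rotvec(d['r'])
P=lambda x,y,z:T.inv().apply(ray('wrist',(199.85+x*.3,169.85+y*.3),z,st)-d['p'])*1e3
print('apex',P(409,45,.03),'slot end',P(408,225,.01),'far foot',P(390,274,d['p'][2]-.0136),'plate L/R',P(196,225,.01),P(622,225,.01),P(201,340,.01),P(615,340,.01))
print('tube sides at z~', P(317,345,d['p'][2]-.0136),P(465,345,d['p'][2]-.0136))
E
python3 g.py
```

```text
apex [53.54867801  3.57692753 12.37012062] slot end [17.5798757   3.80610066 32.49819018] far foot [13.92061474  0.44781663 13.54947177] plate L/R [ 17.55474377 -36.22387306  32.58390636] [17.60521419 44.1650964  32.41176945] [ -5.62978251 -36.33253097  32.66689336] [-5.55140434 44.06854476 32.49463094]
tube sides at z~ [  0.72469833 -12.47023059  13.62420558] [ 0.75061621 13.69922948 13.56813505]
12.3667 0.26834726668863196 [ 0.50694053 -0.31611321  0.04540756] [0.4 0.7 0.1] tilt [ 0.0007 -0.0004] yaw -3.6114595260260898
axis in jig -44.80392518716951 2.591829456453959 foot z 31.80847585270704 force jig x 0.3577889308156056
tool shift to jig -45, foot z .03: [-0.19682946  2.59129289  1.80916265]
```

send_rows --xyz '[[0,1.2,3],[0,2.3,8],[0,2.3,13],[0,2.3,16],[0,2.3,18],[0,2.3,19],[0,2.3,20],[0,2.3,20],[0,2.3,20],[0,2.3,20]]' --dr '[[0,0,0],[0,0,0],[0,0,0],[0,0,0],[0,0,0],[0,0,0],[0,0,0],[0,0,0],[0,0,0],[0,0,0]]'

```text
time: 13.2
position: [0.5064, -0.3183, 0.0248]
tool_rot: [3.14, -0.099, 0.0]
ft_force: [-0.1, -0.3, -1.0]
grip_width: 0.273
grip_force: 57.8
```

```bash
python3 g.py
```

```text
13.2 0.2731123305230333 [ 0.506369   -0.31833075  0.02480021] [-0.1 -0.3 -1. ] tilt [ 0.0002 -0.0002] yaw -3.6179876622461573
axis in jig -45.241584294332604 0.3441416958044828 foot z 11.200502138449673 force jig x -0.07873619476186454
tool shift to jig -45, foot z .03: [  0.24593618   0.34796672 -18.79937102]
```

send_rows --xyz '[[0,0,0.3],[0,0,0.6],[0,0,0.9],[0,0,1.2],[0,0,1.4],[0,0,1.4],[0,0,1.4],[0,0,1.4],[0,0,1.4],[0,0,1.4]]' --dr '[[0,0,0],[0,0,0],[0,0,0],[0,0,0],[0,0,0],[0,0,0],[0,0,0],[0,0,0],[0,0,0],[0,0,0]]'

```text
time: 14.03
position: [0.5064, -0.3183, 0.0236]
tool_rot: [3.14, -0.099, 0.0]
ft_force: [-0.3, 1.2, 4.2]
grip_width: 0.273
grip_force: 57.8
```

```bash
python3 g.py
```

```text
14.0333 0.27257307085280413 [ 0.50637354 -0.318336    0.02355872] [-0.3  1.2  4.2] tilt [ 0.0002 -0.0003] yaw -3.6221748775870295
axis in jig -45.23622487564923 0.3384113511219497 foot z 9.959059016142481 force jig x -0.3765801381695395
tool shift to jig -45, foot z .03: [  0.24162105   0.3434735  -20.04079053]
```

On the plate with a light contact of about 4 N. Sliding towards the V.

send_rows --xyz '[[3,0,0],[7,0,0],[11,0,0],[15,0,0],[19,0,0],[23,0,0],[26,0,0],[28,0,0],[28,0,0],[28,0,0]]' --dr '[[0,0,0],[0,0,0],[0,0,0],[0,0,0],[0,0,0],[0,0,0],[0,0,0],[0,0,0],[0,0,0],[0,0,0]]'

```text
time: 14.87
position: [0.5337, -0.3207, 0.0235]
tool_rot: [3.139, -0.1, -0.002]
ft_force: [-1.9, 0.3, 4.5]
grip_width: 0.272
grip_force: 57.8
```

```bash
python3 g.py
```

```text
14.8667 0.27179044141017483 [ 0.53369509 -0.32067544  0.02354306] [-1.9  0.3  4.5] tilt [-0.0011 -0.0007] yaw -3.643267534117526
axis in jig -17.83894462555476 -0.28847208754359704 foot z 9.94176101692714 force jig x -1.899266227876684
tool shift to jig -45, foot z .03: [-27.181418    -0.25230185 -20.03112468]
```

send_rows --xyz '[[1,0,0],[2,0,0],[3,0,0],[4,0,0],[5,0,0],[6,0,0],[7,0,0],[7,0,0],[7,0,0],[7,0,0]]' --dr '[[0,0,0],[0,0,0],[0,0,0],[0,0,0],[0,0,0],[0,0,0],[0,0,0],[0,0,0],[0,0,0],[0,0,0]]'

```text
time: 15.7
position: [0.5386, -0.321, 0.0236]
tool_rot: [3.14, -0.101, -0.008]
ft_force: [-6.2, 1.3, 9.3]
grip_width: 0.271
grip_force: 57.8
```

```bash
python3 g.py
```

```text
15.7 0.2708540864612205 [ 0.53862443 -0.32104434  0.02356818] [-6.2  1.3  9.3] tilt [-0.005  0.   ] yaw -3.6761601779588755
axis in jig -12.949811778350009 -0.34133022432768634 foot z 9.961917505812265 force jig x -6.277746300409649
tool shift to jig -45, foot z .03: [-32.14938036  -0.29264649 -19.87932397]
```

send_rows --xyz '[[1,0,0],[2,0,-0.2],[3,0,-0.3],[4,0,-0.3],[5,0,-0.3],[6,0,-0.3],[7,0,-0.3],[8,0,-0.3],[8,0,-0.3],[8,0,-0.3]]' --dr '[[0,0.001,0],[0,0.002,0],[0,0.003,0],[0,0.004,0],[0,0.005,0],[0,0.006,0],[0,0.006,0],[0,0.006,0],[0,0.006,0],[0,0.006,0]]'

```text
time: 16.53
position: [0.544, -0.3214, 0.0236]
tool_rot: [-3.139, 0.102, 0.006]
ft_force: [-11.7, 2.0, 13.6]
grip_width: 0.275
grip_force: 57.8
```

```bash
python3 g.py
python3 - <<'E'
from h import *
st=get_state();a=get_image('wrist');g=cv2.cvtColor(a,cv2.COLOR_RGB2GRAY)
cv2.imwrite('pics/w9.png',a[:,:,::-1]);np.savez('w9.npz',p=st['position'],r=st['tool_rot'])
# column through a spot on the block's rear edge and through the jig centre
jy=np.radians(-3.6);o=np.array([.5528,-.3216]);u=np.array([np.cos(jy),np.sin(jy)]);v=np.array([-u[1],u[0]])
for y in(-.012,.012):
    for z in (.03,):
        s=[(x,proj('wrist',np.r_[o+u*x*.001+v*y,z],st)) for x in range(16,48,1)]
        print(y,[(x,int(g[int(round(q[1])),int(round(q[0]))])) for x,q in s])
E
```

```text
16.5333 0.27478505756205596 [ 0.54400085 -0.32135645  0.02358014] [-11.7   2.   13.6] tilt [-0.0041  0.0008] yaw -3.716409311185497
axis in jig -7.55360823248289 -0.3046005328395657 foot z 9.974853839268777 force jig x -11.827215310116689
tool shift to jig -45, foot z .03: [-37.52984932  -0.23926764 -19.86918916]
-0.012 [(16, 250), (17, 250), (18, 250), (19, 250), (20, 250), (21, 250), (22, 250), (23, 250), (24, 250), (25, 250), (26, 250), (27, 250), (28, 250), (29, 250), (30, 250), (31, 250), (32, 250), (33, 250), (34, 192), (35, 133), (36, 131), (37, 187), (38, 250), (39, 250), (40, 250), (41, 250), (42, 250), (43, 250), (44, 250), (45, 250), (46, 250), (47, 250)]
0.012 [(16, 250), (17, 250), (18, 250), (19, 250), (20, 250), (21, 250), (22, 250), (23, 250), (24, 250), (25, 250), (26, 250), (27, 250), (28, 250), (29, 250), (30, 250), (31, 250), (32, 250), (33, 250), (34, 209), (35, 129), (36, 130), (37, 161), (38, 250), (39, 250), (40, 250), (41, 250), (42, 250), (43, 250), (44, 250), (45, 250), (46, 250), (47, 250)]
```

send_rows --xyz '[[1,0,-0.2],[2,0,-0.3],[3,0,-0.4],[3,0,-0.4],[3,0,-0.4],[3,0,-0.4],[3,0,-0.4],[3,0,-0.4],[3,0,-0.4],[3,0,-0.4]]' --dr '[[0,0.001,0],[0,0.002,0],[0,0.003,0],[0,0.003,0],[0,0.003,0],[0,0.003,0],[0,0.003,0],[0,0.003,0],[0,0.003,0],[0,0.003,0]]'

```text
time: 17.42
position: [0.5462, -0.3214, 0.0236]
tool_rot: [-3.139, 0.102, 0.004]
ft_force: [-13.4, 3.0, 12.2]
grip_width: 0.272
grip_force: 57.8
```

```bash
cat > e.py <<'E'
from h import *
import sys
def edge(im,st):
    g=cv2.cvtColor(im,cv2.COLOR_BGR2GRAY).astype(np.float32)
    jy=np.radians(-3.6);o=np.array([.5528,-.3216]);u=np.array([np.cos(jy),np.sin(jy)]);v=np.array([-u[1],u[0]])
    r=[]
    for y in(-.013,-.011,.011,.013):
        xs=np.arange(20,50,.1);q=np.array([proj('wrist',np.r_[o+u*x*.001+v*y,.03],st) for x in xs],np.float32)
        s=cv2.remap(g,q[None,:,0],q[None,:,1],cv2.INTER_LINEAR)[0]
        k=np.where(s<200)[0];r.append((round(xs[k[0]],1),round(xs[k[-1]],1),int(s.min())) if len(k) else None)
    return r
for n,f in(('w1','jig'),('w9','w9')):
    d=np.load(f+'.npz');print(n,edge(cv2.imread(f'pics/{n}.png'),dict(position=d['p'],tool_rot=d['r'])))
st=get_state();im=get_image('wrist')[:,:,::-1].copy();cv2.imwrite(f'pics/now{st["time"]:.1f}.png',im);print('now',edge(im,st))
E
python3 g.py;python3 e.py
```

```text
17.4167 0.27225280727752377 [ 0.54620828 -0.321449    0.02357775] [-13.4   3.   12.2] tilt [-0.0026  0.0011] yaw -3.7237083228647356
axis in jig -5.324688740841416 -0.2535333335409581 foot z 9.974318482974615 force jig x -13.589706698430502
tool shift to jig -45, foot z .03: [-39.72938878  -0.18601817 -19.91892536]
w1 [(np.float64(29.2), np.float64(32.0), 146), (np.float64(29.2), np.float64(31.9), 149), (np.float64(29.3), np.float64(32.0), 152), (np.float64(29.3), np.float64(32.0), 151)]
w9 [(np.float64(34.1), np.float64(37.2), 131), (np.float64(34.1), np.float64(37.2), 130), (np.float64(34.3), np.float64(37.4), 125), (np.float64(34.3), np.float64(37.4), 126)]
now [(np.float64(36.2), np.float64(39.1), 146), (np.float64(36.2), np.float64(39.1), 147), (np.float64(36.4), np.float64(39.3), 146), (np.float64(36.4), np.float64(39.3), 144)]
```

The stop's rear edge shows it pushed back 7.0 mm, so about 3 mm remains. I'll also ease the down-force a little.

send_rows --xyz '[[1,0,-0.2],[2,0,-0.4],[2.8,0,-0.6],[3.3,0,-0.7],[3.3,0,-0.7],[3.3,0,-0.7],[3.3,0,-0.7],[3.3,0,-0.7],[3.3,0,-0.7],[3.3,0,-0.7]]' --dr '[[0,0.001,0],[0,0.002,0],[0,0.003,0],[0,0.003,0],[0,0.003,0],[0,0.003,0],[0,0.003,0],[0,0.003,0],[0,0.003,0],[0,0.003,0]]'

```text
time: 18.3
position: [0.5485, -0.3214, 0.0236]
tool_rot: [-3.138, 0.102, 0.002]
ft_force: [-13.7, 2.7, 10.9]
grip_width: 0.271
grip_force: 57.8
```

```bash
python3 g.py;python3 e.py|tail -1
```

```text
18.3 0.27106911373828496 [ 0.54853723 -0.32144005  0.02359604] [-13.7   2.7  10.9] tilt [-0.0015  0.0016] yaw -3.733504700558419
axis in jig -2.985997587410862 -0.09018317166647954 foot z 9.99400457672646 force jig x -13.836336686700694
tool shift to jig -45, foot z .03: [-4.20458766e+01 -2.28129826e-02 -1.99391103e+01]
now [(np.float64(38.4), np.float64(41.1), 159), (np.float64(38.4), np.float64(41.1), 160), (np.float64(38.5), np.float64(41.3), 158), (np.float64(38.5), np.float64(41.3), 157)]
```

send_rows --xyz '[[0.3,0,-0.2],[0.6,0,-0.4],[0.8,0,-0.5],[0.8,0,-0.5],[0.8,0,-0.5],[0.8,0,-0.5],[0.8,0,-0.5],[0.8,0,-0.5],[0.8,0,-0.5],[0.8,0,-0.5]]' --dr '[[0,0.001,0],[0,0.001,0],[0,0.001,0],[0,0.001,0],[0,0.001,0],[0,0.001,0],[0,0.001,0],[0,0.001,0],[0,0.001,0],[0,0.001,0]]'

```text
time: 19.18
position: [0.5491, -0.3214, 0.0237]
tool_rot: [-3.138, 0.102, 0.002]
ft_force: [-15.3, 2.5, 8.9]
grip_width: 0.277
grip_force: 57.8
```

```bash
python3 g.py;python3 e.py|tail -1
python3 - <<'E'
from h import *
# tube verticality in scene: dark column left/right edges
st=get_state();T=R.from_rotvec(st['tool_rot']);g=cv2.cvtColor(get_image('wrist'),cv2.COLOR_RGB2GRAY)
q=proj('wrist',st['position']+T.apply([.0138,0,.0136]),st);print('far foot pred',q,g[int(q[1])-12:int(q[1])+10,int(q[0])-8])
E
```

```text
19.1833 0.2767721441619634 [ 0.54909715 -0.32139534  0.02365659] [-15.3   2.5   8.9] tilt [-0.001   0.0018] yaw -3.732533840071167
axis in jig -2.4228824635005637 -0.007402372214863978 foot z 10.055229159604423 force jig x -15.381731295257843
tool shift to jig -45, foot z .03: [-42.59831913   0.05624038 -19.89936985]
now [(np.float64(38.9), np.float64(41.4), 160), (np.float64(38.9), np.float64(41.5), 153), (np.float64(39.0), np.float64(41.7), 156), (np.float64(39.0), np.float64(41.7), 154)]
far foot pred [316.08247015 252.22085701] [254 254 254 254 254 254 254 243 237 253 254 254 254 254 254 254 254 240
 235 236 235 233]
```

The stop is at 9.7 mm. The foot edge looks about 3 px lower in the wrist frame than before, so I'll check whether the tube tilted in the grip.

Run:
```python
from h import *
import glob
a8=cv2.cvtColor(cv2.resize(cv2.imread('pics/w8.png'),(240,180),interpolation=cv2.INTER_AREA),cv2.COLOR_BGR2GRAY)
ims=[('w8',a8)]
for f in ['pics/w7.png','pics/w9.png']+sorted(glob.glob('pics/now*')):ims.append((f,cv2.cvtColor(cv2.imread(f),cv2.COLOR_BGR2GRAY)[170:350,200:440]))
for n,a in ims:
    print(n)
    for c in(300,306,326,332):print('  ',c,a[72:140:2,c-200])
```

```text
w8
   300 [235 235 234 199 191 191 191 186 170  73  59  58  56  55  56  54  52  51
  50  51  48  49  45  44  43  45  49  53  54  56  55  55  53  53]
   306 [237 237 236 202 193 191 169  64  59  60  61  59  57  56  54  54  53  51
  53  50  49  48  47  46  49  53  58  55  54  54  55  52  45  35]
   326 [237 238 202 194 193 191 147  64  62  62  62  61  59  58  56  55  55  52
  54  53  51  50  48  51  52  56  57  54  55  55  53  41  38  39]
   332 [237 238 202 193 193 192 191 188 145  70  61  61  60  57  57  55  54  56
  53  50  48  49  48  49  48  49  54  55  54  54  55  54  51  51]
pics/w7.png
   300 [132 131 131 129 130 129 126 128 105  46  46  44  45  42  41  42  40  41
  39  41  37  37  36  36  36  38  47  49  56  55  58  57  54  56]
   306 [130 130 129 129 129 128 121  46  46  47  47  45  47  39  43  40  41  40
  39  40  37  39  40  40  48  50  56  55  55  54  55  55  47  33]
   326 [131 132 131 130 128 129  86  47  45  46  45  42  44  43  39  40  41  39
  37  36  39  37  36  43  46  54  54  55  50  55  55  32  32  34]
   332 [130 131 129 131 128 128 129 130  99  45  44  43  42  44
[... 1781 characters left out ...]
3 233 232 231 230 159  96  93  91
  90  88  87  86  83  81  84  84  89  88  85  86  85  81  82  81]
pics/now19.2.png
   300 [254 254 254 252 254 254 254 254 234 233 232 233 233 232 137  95  91  91
  89  85  85  83  81  81  78  79  84  86  88  87  87  86  86  82]
   306 [254 254 254 254 254 254 254 254 233 234 234 167 100 101  96  96  91  92
  91  88  87  86  84  82  84  88  90  90  87  86  86  83  69  66]
   326 [254 254 254 254 254 254 254 234 236 232 231 204 106 100  98  97  94  94
  92  90  87  88  83  86  86  92  91  89  87  86  82  68  67  66]
   332 [254 254 254 252 254 254 254 234 233 233 234 233 232 230 161  96  95  91
  90  89  86  85  82  82  84  83  89  88  85  86  86  83  83  81]
```

The apparent edge shift is just the V block's top hiding the far foot. The tube's top rim and bore edges are on the same pixels as in the air, so it hasn't tilted, and the stop is steady at about 9.7 mm. Handing in.

```bash
python3 -c "
from bench import *
print(close_job())"
```

```text
the job is handed in; nothing more can be done
None
```

The job is handed in: the post holder stands upright in the V with its thumbscrew pointing away from the stop. It is still gripped and holds the stop back about 9.7 mm, about 8.9 N by the spring figures; the wrist reads about 15 N along the push, which I put down to plate friction.

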